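# Clamp a glued blank in the ratchet jig

## Task

The layered wood blank in the gluing jig has to be clamped while its glue sets. Squeeze the red release lever of the blue sliding jaw against the jaw's upright grip, keep it squeezed while you slide the jaw along, pushing the blank up against the metal end stop until the jaw's sprung rubber pad is pressed part of the way in (gently, never pressed right home), then let go so that the lever's pawl drops fully into a notch and the clamp stays tight. Do not disturb the glue bottle, the thread spool or the side cutters.

Things in the scene. Friction and masses are not known exactly. Their poses are not given: they have to be found in the camera images.
- jig: Gluing jig fixed to the table, a plywood bed 124 x 270 x 8 mm (its x, y, z). Origin under the bed's centre on the table, z up; the jaw slides along the jig's y. Two aluminium guide strips along y (inner faces at x = +-28 mm, tops 16 mm above the table) keep the blank straight.
- stop_zone (a point): Middle of the zone where the aluminium end stop (52 x 16 x 30 mm) can be screwed down, jig frame x 0, y 89 mm, on the bed (z 8 mm). Where the stop really stands differs each time and is NOT measured: its face towards the blank lies anywhere from 65 to 113 mm along the jig's y. It is fixed. Axes as the jig's.
- rack_mid (a point): Point on the steel rack, jig frame x -52, y 0, z 22 mm (tooth tops). Square teeth 3 mm thick every 8 mm (5 mm gaps), centres at jig y = -50, -42, ... +46 mm. Behind the first tooth (y -82 to -52 mm) is a wide parking gap, where the pawl sits at the start. Let go between notches, and the pressed pad pushes the jaw back up to 8 mm until the pawl drops in. Axes as the jig's.
- jaw: Blue sliding jaw, moves only along the jig's y (from y -80 to +48 mm, friction about 1 N), axes as the jig's. Origin at table height on the jig's centre line, under the middle of its handle: a fixed blue upright grip (outer face at jaw x = +30 mm, 28 mm wide along y, 30 to 93 mm above the table) and, facing it on the -x side, the red release lever. The pad is on its +y side.
- pad_free (a point): Where the middle of the rubber pad's face is when nothing presses it: jaw x 0, y +40 mm, 23 mm above the table; fixed to the jaw, so it does not show how far the pad is in. The pad (44 mm wide, 22 mm high) gives way 12 mm towards the jaw: 3 N at first touch, rising evenly to about 12.6 N; then it is hard home. Axes as the jig's.
- grip_point (a point): Point on the jaw about midway between the outer faces of fixed grip and lever at rest, jaw x +3, y 0 mm, 78 mm above the table: pinch the handle here from above, closing along the jig's x. 54 mm wide at rest, about 43 mm when squeezed (the fixed grip does not give, so the middle of the squeezed handle is at jaw x about +8 mm). Axes as the jig's.
- release_lever (a joint): Red lever (24 mm wide, top 94 mm above the table, pivot at jaw x -16 mm, 36 mm high), rad. 0 = at rest, pawl down in a notch; 0.28 = squeezed fully to the fixed grip. Spring: 4 N at rest, 8 N squeezed. From 0.19 the steel pawl (3.5 mm thick, over the rack at jaw y 0) clears the teeth; on top of a tooth it reads about 0.16. With the pawl down the jaw is locked both ways.
- blank: Loose block of four light and dark wood layers, 50 x 40 x 28 mm (x, y, z), about 80 g, lying on the bed between the guide strips, between pad and end stop. Origin at the centre of its underside.
- glue_red: Small black and red glue bottle, 23 x 32 x 83 mm, standing, loose; bystander. Origin under its centre.
- thread_1: Wooden spool of dark thread, 25 mm across, 29 mm high, standing, loose; bystander. Origin under its centre.
- side_cutters: Red-handled side cutters, 42 x 110 x 13 mm, lying loose; bystander. Origin under its centre.

How it is judged (in metres and radians):
On the way, in this order (a step that is already met when the one before it is completed fails the run):
1. the release lever is squeezed so that the pawl is clear of the rack (value of joint release_lever above 0.19 rad), for 0.2 s.
2. with the lever still squeezed, the jaw's pad is pressing on the blank (over 2 N) (value of joint release_lever above 0.12 rad and contact force between jaw and blank above 2 N), for 0.2 s.
At the end, for the whole second after the job is handed in: The lever has sprung back (under 0.06 rad, pawl in a notch), the pad presses the blank against the end stop with 2 to 15 N, the blank lies flat on the bed (within 4 mm and 0.1 rad), and jaw and blank are at rest (under 3 mm/s) (value of joint release_lever below 0.06 rad and contact force between jaw and blank between 2 and 15 N and linear speed of each of jaw, blank below 0.003 m/s and z of blank in the frame of jig below 0.012 m and angle between blank's own z axis and vertical below 0.1 rad); the robot touches nothing.
It fails at once if the jaw presses the blank with more than 20 N (pad driven hard home) (contact force between jaw and blank above 20 N).
It fails at once if the glue bottle, thread spool or side cutters are moved more than 25 mm (distance of any of glue_red, thread_1, side_cutters from where it was at the start of the episode above 0.025 m).
It also fails if it takes over 61 s, if anything falls off the work surface, if the arm or the gripper's body presses on something with over 40 N, if the wrist force passes 120 N, or if a joint passes its speed limit or range.

## Robot

A 6-joint arm with a two-finger parallel gripper is mounted at the origin on a cart in front of the work surface, level with it; the furniture and walls round the work are solid. World frame = base frame: x ahead of the robot, y to its left, z up, the work surface at z = 0. Lengths are in m, angles in degrees, forces in N, time in s.
With the tool pointing down it reaches from about 0.4 to 0.825 m from the base axis. Payload 7 kg.
Tool frame: the origin (TCP) lies midway between the tips of the shut fingers; the grasp point (between the pads) lies 19 mm behind it (ctrl.grip_point_offset is the distance from the TCP to the grasp point, in m); x points along the fingers, y is the direction in which the jaws open and shut, and the axes are right-handed (so a half turn about x gives the same grasp; the last joint's range is limited). The gripper opens to 88 mm and grips with 3 to 60 N. Pads are 19 mm wide; open, the fingers measure 130 mm over their backs; the gripper's body (78 mm by 193 mm) begins 47 mm behind the grasp point.
Start: joints at [85.319, 20.546, 0.682, 0, -70.136, -16.507], TCP at [0.244, 0.629, 0.227] pointing down, gripper open.
Joint ranges: [-176.03, 176.03], [-82.01, 121.73], [-58.28, 71.71], [-173.87, 95.51], [-174.79, -0.11], [-173.66, 173.66]. Speed limits (degrees/s): [136.94, 136.94, 172.46, 180, 180, 180].

## Interface

Orientations are given as [roll, pitch, yaw] about the fixed x, y, z axes, in that order (R = Rz(yaw) Ry(pitch) Rx(roll)).
In Python, from plant import ctrl gives the robot as it stands.
- The arm moves only by the tool drive_tool, never from a script. Its argument "plan" is a list of rows, each a list of 3 entries, a list of its own where there are three numbers: the shift along the tool's x, y, z in m, then the turn, a rotation vector about the tool's x, y, z in degrees, then the opening, from 0 (shut) to 1 (fully open). In form: [[[dx, dy, dz], [wx, wy, wz], grip], ...]. A call has 1 to 20 rows; each row is the pose to reach, as a shift and turn from the pose measured when the call began, along the tool's axes at that moment; what a row does not reach only later rows make up. A row lasts 1/12 s, in which the tool goes at most 41.7 mm and 7.16 degrees, less where a joint would pass 70% of its speed; a pose out of reach is approached as far as the arm can. A call with a gripper value outside its range is refused whole. The fingers move at their own pace and stop on an object; the grip force is fixed at half the most. Time passes only in rows, so rows that repeat a pose let the fingers close. It gives the time, the measured TCP pose, the force and the opening at its end, in the units of the state.
- ctrl.get_obs(): the state, without advancing time (a new reading comes with each control period).
- ctrl.snapshot(name): name is "scene" or "top" or "wrist"; returns the picture (400x640x3 uint8, blue, green, red); there is no depth.
- ctrl.get_calibration(name): a dict with "fx", "fy", "cx", "cy" (pixels), "dist_coeffs" ([k1, k2, p1, p2, k3] as OpenCV has them; the pictures are not rectified), "R" (3x3) and "t" (3): a world point X has camera coordinates R X + t. Camera axes: x right, y down, z forward; pixel columns grow to the right and rows downward; lengths in m; the calibration is good to about 2 mm. A picture is of the moment at which its call begins: read the wrist's pose just before it. get_calibration takes no time and is no camera call; for the wrist camera it gives the pose at the moment of the call.
- ctrl.close_job(): hands the job in, once; it reports no verdict.
Trained networks look in the newest picture that a camera, given by its name, has taken for a name from the list of things; names that differ only in an ending like _2 or _b are one class to them, and where a whole thing is asked for, a point or a joint stands for the part that bears it (a point fixed in the world has none). Each returns a list of dicts, best first, with "confidence" (0 to 1); they miss things now and then, are a little off and sometimes report something else, mostly with a low value. They report only what shows in the picture. A call takes as long as a camera call.
- ctrl.cut_out(camera, name): "pixels" (400x640 bool, what is visible of it) and "pixel" ([column, row] in pixels, amid what is visible of it).
- ctrl.landmark_of(camera, name): "pixel" ([column, row] in pixels: a listed point, or the origin of a listed thing).
The state is a dict: "clock": time; "joint_pos": joint angles; "qvel": joint speeds; "tau": joint torques, N m; "tool_pos": TCP position; "orientation": TCP orientation; "force": force on the tool from outside, world axes, zero at the start; "moment": the same for the moment, N m; "opening": finger opening in m.
Only numpy, scipy, OpenCV 4.12 (cv2) and the standard library are available. Lean on these libraries where they do the work, as an engineer would, in place of code of your own. Each camera call takes 0.05 s, during which the arm holds its last target. There are 200 camera calls.

## Working session

There is one attempt and no reset: what is moved stays moved. The work goes in short steps, Python scripts to look and compute and a tool call to move; the robot and the scene stay as the last step left them, time stands still between calls to the robot, and variables do not carry over. Pictures are saved under pics/ and viewed, about 8 in all and at most 12, crops included, and the job is handed in when it is done.

Besides the shell and the picture viewer there is one more tool, called after "Emit:" as a command line: name --argument value ..., lists and objects as JSON in quotes. drive_tool: Moves the arm, as the interface text tells. Its arguments: {"type":"object","properties":{"plan":{"type":"array","items":{"type":"array"}}},"required":["plan"]}

```bash
mkdir -p pics; ls; cat > h.py <<'E'
import numpy as np, cv2
from plant import ctrl
def K(c): return np.array([[c['fx'],0,c['cx']],[0,c['fy'],c['cy']],[0,0,1.]])
def ray(cam,px,z,c=None):
    c=c or ctrl.get_calibration(cam); R=np.array(c['R']); t=np.array(c['t'])
    u=cv2.undistortPoints(np.array([[px]],float),K(c),np.array(c['dist_coeffs']))[0,0]
    d=R.T@np.array([u[0],u[1],1]); o=-R.T@t
    return o+d*(z-o[2])/d[2]
def proj(cam,X,c=None):
    c=c or ctrl.get_calibration(cam)
    return cv2.projectPoints(np.array(X,float).reshape(-1,1,3),cv2.Rodrigues(np.array(c['R']))[0],np.array(c['t'],float),K(c),np.array(c['dist_coeffs']))[0][:,0]
E
python3 - <<'E'
from h import *
o=ctrl.get_obs(); print({k:np.round(v,3).tolist() for k,v in o.items()})
Z={'jig':0,'stop_zone':.008,'rack_mid':.022,'jaw':0,'pad_free':.023,'grip_point':.078,'blank':.008,'glue_red':0,'thread_1':0,'side_cutters':0}
ims=[]
for cam in ['scene','top','wrist']:
    c=ctrl.get_calibration(cam); im=ctrl.snapshot(cam); cv2.imwrite(f'pics/{cam}0.png',im)
    print(cam,'pos',(-np.array(c['R']).T@np.array(c['t'])).round(3))
    for n,z in Z.items():
        if cam=='wrist' and n[0] in 'gst' and n!='grip_point' and n!='stop_zone': continue
        for d in ctrl.landmark_of(cam,n)[:2]: print(' ',n,np.round(d['confidence'],2),np.round(d['pixel'],1),ray(cam,d['pixel'],z,c).round(4))
E
```

```text
pics
{'clock': 0.0, 'joint_pos': [85.322, 20.59, 0.632, -0.021, -70.135, -16.508], 'qvel': [-0.027, -0.015, -0.124, -0.063, 0.035, 0.04], 'tau': [0.0, -58.271, 29.305, 6.997, 0.007, -0.0], 'tool_pos': [0.244, 0.629, 0.226], 'orientation': [94.695, 89.904, -106.499], 'force': [0.068, -0.913, 1.351], 'moment': [0.009, 0.005, 0.016], 'opening': 0.088}
scene pos [-0.047  0.542  0.566]
  jig 0.83 [336.  203.5] [0.5836 0.0072 0.    ]
  stop_zone 0.61 [295.1 212.3] [0.6038 0.0975 0.008 ]
  rack_mid 0.85 [348.3 205.4] [0.5382 0.0136 0.022 ]
  rack_mid 0.67 [272.6 266.6] [0.4843 0.2317 0.022 ]
  jaw 0.58 [363.3 195.7] [ 0.5685 -0.0562  0.    ]
  pad_free 0.58 [348.4 191.8] [ 0.5741 -0.0184  0.023 ]
  grip_point 0.69 [365.8 163.9] [ 0.5665 -0.0579  0.078 ]
  grip_point 0.64 [235.8 320.1] [0.3721 0.3625 0.078 ]
  blank 0.94 [326.2 201.1] [0.5945 0.0246 0.008 ]
  blank 0.41 [298.2 215.6] [0.5907 0.0995 0.008 ]
  glue_red 0.64 [229.4 277.3] [0.5305 0.2923 0.    ]
  thread_1 0.49 [272.7 266.5] [0.5059 0.2189 0.    ]
  side_cutters 0.68 [235.9 321.3] [0.4368 0.335  0.    ]
top pos [0.333 0.126 0.916]
  jig 0.79 [338.3 164.1] [0.5949 0.0048 0.    ]
  stop_zone 0.74 [307.8 165.1] [0.6039 0.0849 0.008 ]
  rack_mid 0.88 [336.6 184.8] [0.5355 0.0225 0.022 ]
  jaw 0.64 [361.1 168.2] [ 0.5733 -0.0523  0.    ]
  pad_free 0.83 [346.4 163.6] [ 0.586 -0.013  0.023]
  pad_free 0.26 [334.  163.9] [0.5908 0.0186 0.023 ]
  grip_point 0.77 [369.  159.9] [ 0.5701 -0.0604  0.078 ]
  grip_point 0.22 [306.9 164.4] [0.5851 0.0899 0.078 ]
  blank 0.83 [333.3 165.1] [0.5922 0.0192 0.008 ]
  glue_red 0.47 [230.7 208.1] [0.5277 0.3    0.    ]
  thread_1 0.41 [260.7 212.9] [0.5018 0.2256 0.    ]
  side_cutters 0.81 [221.4 246.4] [0.4346 0.3361 0.    ]
wrist pos [0.322 0.599 0.385]
```

```bash
python3 - <<'E'
import cv2,numpy as np
a=cv2.imread('pics/top0.png')[100:280,200:440]; b=cv2.imread('pics/scene0.png')[110:350,200:440]
a=cv2.resize(a,None,fx=3,fy=3,interpolation=2)[:300*2]; cv2.imwrite('pics/a.png',a)
E
```

```text
(no output)
```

View pics/a.png

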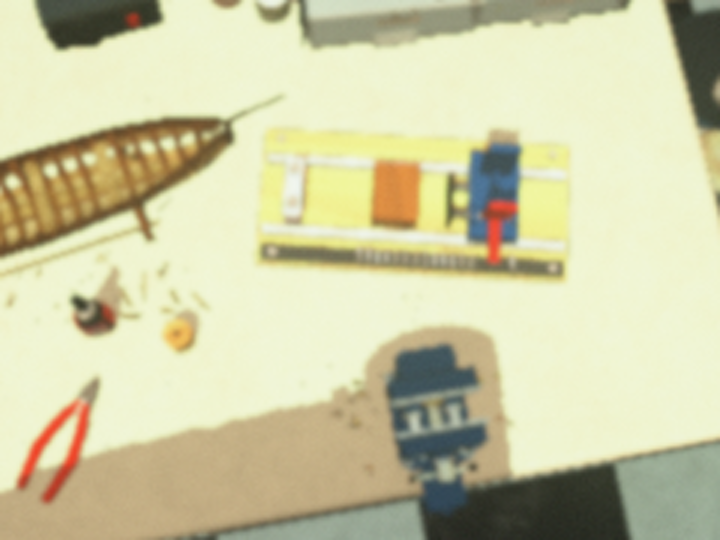

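View pics/scene0.png

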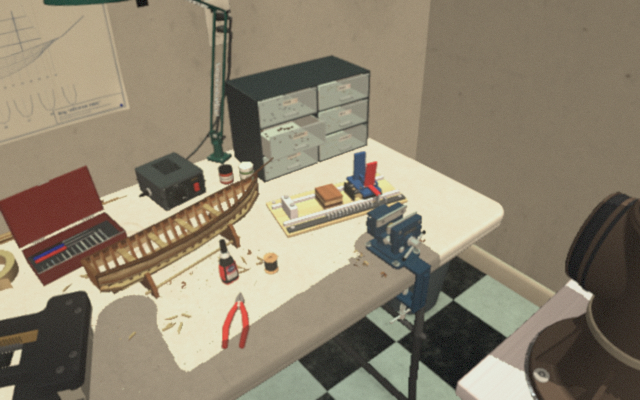

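```bash
python3 - <<'E'
from h import *
c=ctrl.get_calibration('top')
px=np.array([[265,130],[570,147],[563,278],[257,263]])/3+[200,100]
W=np.array([ray('top',p,.008,c)[:2] for p in px]); print(W.round(3), np.linalg.norm(np.diff(W,axis=0),axis=1))
print('cen',W.mean(0)); 
d=(W[0]-W[1]+W[3]-W[2]); print('yaw of jig y minus90',np.degrees(np.arctan2(d[1],d[0]))-90)
for n,p in [('vise',[(440,350),(390,460)]),('cab',[(310,45),(630,0)]),('bowsprit',[(285,95),(230,130)])]:
  for q in p: print(n,ray('top',np.array(q)/3+[200,100],.1,c).round(3))
from scipy.spatial.transform import Rotation as R
o=ctrl.get_obs(); print(R.from_euler('xyz',o['orientation'],degrees=True).as_matrix().round(3))
E
```

```text
[[ 0.672  0.125]
 [ 0.61  -0.137]
 [ 0.495 -0.105]
 [ 0.554  0.152]] [0.2700585  0.11916096 0.26333266]
cen [0.58279242 0.00861556]
yaw of jig y minus90 -13.177432077465724
vise [0.44  0.023 0.1  ]
vise [0.366 0.076 0.1  ]
cab [0.703 0.078 0.1  ]
cab [ 0.698 -0.189  0.1  ]
bowsprit [0.664 0.105 0.1  ]
bowsprit [0.643 0.153 0.1  ]
[[-0.    -0.361 -0.932]
 [-0.    -0.932  0.361]
 [-1.     0.    -0.   ]]
```

View pics/top0.png

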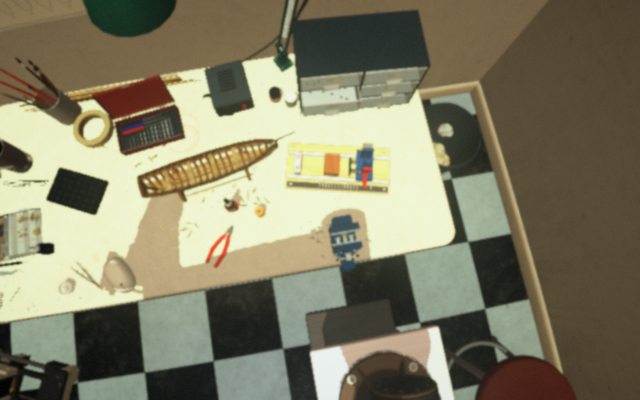

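```bash
python3 - <<'E'
from h import *
from scipy.spatial.transform import Rotation as R
o=ctrl.get_obs(); M=R.from_euler('xyz',o['orientation'],degrees=True).as_matrix()
c0=np.array([.583,.009]); a=np.radians(-13.2); ex=np.array([np.cos(a),np.sin(a)]); ey=np.array([-ex[1],ex[0]])
g=c0+ex*.008-ey*.064
t=np.r_[g,.25]; print(t)
print('shift tool',M.T@(t-o['tool_pos']))
T=np.c_[[0,0,-1],np.r_[-ex,0],np.r_[ey,0]]; print(np.linalg.det(T)); print(R.from_matrix(M.T@T).as_rotvec(degrees=True))
c=ctrl.get_calibration('scene')
for n,p in [('drawer lowL',(263,152)),('drawer lowR',(303,150))]:
  for z in (.06,.1,.14): print(n,z,ray('scene',p,z,c).round(3))
c=ctrl.get_calibration('wrist');print('wristcam fwd',np.array(c['R'])[2])
E
```

```text
[ 0.57617418 -0.05513586  0.25      ]
shift tool [-0.0234408   0.51813802 -0.55715367]
1.0
[ 8.20114093e+01 -1.26467374e-03 -1.35267507e-03]
drawer lowL 0.06 [0.776 0.057 0.06 ]
drawer lowL 0.1 [0.711 0.095 0.1  ]
drawer lowL 0.14 [0.646 0.133 0.14 ]
drawer lowR 0.06 [ 0.725 -0.016  0.06 ]
drawer lowR 0.1 [0.664 0.028 0.1  ]
drawer lowR 0.14 [0.603 0.072 0.14 ]
wristcam fwd [-0.28887375  0.11196683 -0.95079724]
```

Emit:
drive_tool --plan '[[[-0.023, 0.025, -0.027], [4, 0, 0], 1], [[-0.023, 0.052, -0.056], [8, 0, 0], 1], [[-0.023, 0.078, -0.084], [12, 0, 0], 1], [[-0.023, 0.104, -0.111], [16.5, 0, 0], 1], [[-0.023, 0.13, -0.139], [20.5, 0, 0], 1], [[-0.023, 0.155, -0.167], [24.5, 0, 0], 1], [[-0.023, 0.181, -0.195], [28.5, 0, 0], 1], [[-0.023, 0.207, -0.223], [33, 0, 0], 1], [[-0.023, 0.233, -0.25], [37, 0, 0], 1], [[-0.023, 0.259, -0.279], [41, 0, 0], 1], [[-0.023, 0.285, -0.306], [45, 0, 0], 1], [[-0.023, 0.311, -0.334], [49, 0, 0], 1], [[-0.023, 0.337, -0.362], [53, 0, 0], 1], [[-0.023, 0.363, -0.39], [57.5, 0, 0], 1], [[-0.023, 0.389, -0.418], [61.5, 0, 0], 1], [[-0.023, 0.415, -0.446], [65.5, 0, 0], 1], [[-0.023, 0.44, -0.474], [70, 0, 0], 1], [[-0.023, 0.466, -0.501], [74, 0, 0], 1], [[-0.023, 0.492, -0.529], [78, 0, 0], 1], [[-0.023, 0.518, -0.557], [82, 0, 0], 1]]'

```text
clock: 3.17
tool_pos: [0.5767, -0.0569, 0.2499]
orientation: [-64.9, 90.0, 11.7]
force: [0.3, 0.0, 0.7]
opening: 0.0878
```

```bash
python3 - <<'E'
from h import *
Z={'jig':0,'stop_zone':.008,'rack_mid':.022,'jaw':0,'pad_free':.023,'grip_point':.078,'blank':.008}
for cam in ['wrist','top']:
    c=ctrl.get_calibration(cam); im=ctrl.snapshot(cam); cv2.imwrite(f'pics/{cam}1.png',im)
    print(cam,'pos',(-np.array(c['R']).T@np.array(c['t'])).round(3))
    for n,z in Z.items():
        for d in ctrl.landmark_of(cam,n)[:1]: print(' ',n,np.round(d['confidence'],2),np.round(d['pixel'],1),ray(cam,d['pixel'],z,c).round(4))
E
```

```text
wrist pos [ 0.557 -0.139  0.409]
  jig 0.97 [325.8 208.1] [0.5846 0.0048 0.    ]
  stop_zone 0.57 [325.4 269.8] [0.6076 0.1    0.008 ]
  rack_mid 0.94 [366.8 216.7] [0.5303 0.0227 0.022 ]
  jaw 0.83 [326.8 169. ] [ 0.5701 -0.0515  0.    ]
  pad_free 0.59 [325.  197.9] [ 0.5808 -0.0179  0.023 ]
  grip_point 0.9 [325.4 178.7] [ 0.5716 -0.0575  0.078 ]
  blank 0.94 [324.3 225.5] [0.5923 0.0278 0.008 ]
top pos [0.333 0.126 0.916]
  jaw 0.24 [263.4 213.8] [0.4983 0.2191 0.    ]
  grip_point 0.57 [259.  210.4] [0.4941 0.2201 0.078 ]
```

View pics/wrist1.png

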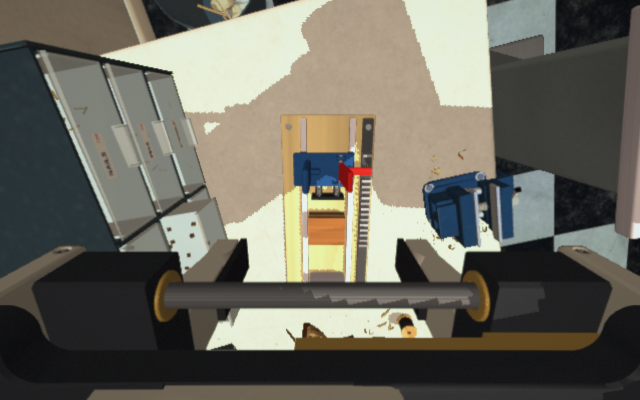

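```bash
python3 - <<'E'
import cv2,numpy as np
s=cv2.imread('pics/scene0.png')[100:200,240:380];w=cv2.imread('pics/wrist1.png')[160:270,90:250];t=cv2.imread('pics/top0.png')[70:140,285:425]
f=lambda i,k:cv2.resize(i,None,fx=k,fy=k,interpolation=2)
C=np.zeros((600,800,3),np.uint8)
a=f(s,2.8);C[:280,:392]=a
b=f(w,2.5);C[:275,400:800]=b
d=f(t,4);C[290:570,:560]=d
cv2.imwrite('pics/c.png',C)
E
```

```text
(no output)
```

View pics/c.png

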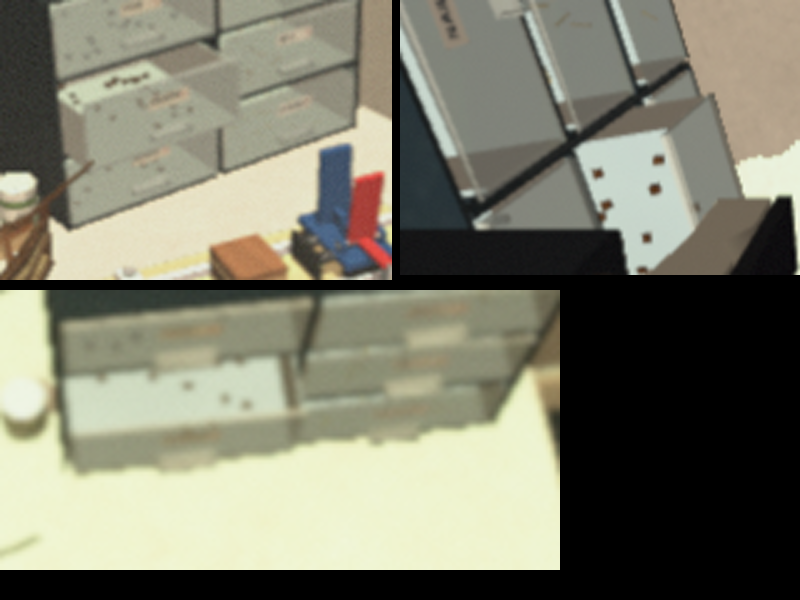

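```bash
python3 - <<'E'
from h import *
from scipy.optimize import least_squares as L
w=np.load if 0 else None
cs={n:ctrl.get_calibration(n) for n in('scene','top','wrist')}
P={'R top':dict(scene=(324,132),top=(360,99.5),wrist=(197,212)),'R bot':dict(scene=(324.6,143),top=(360,107.5),wrist=(214.8,198.8)),
'L top':dict(scene=(261.4,135.7),top=(303,106.8)),'L bot':dict(scene=(264.3,156.4),top=(305,115))}
for k,d in P.items():
    r=L(lambda X:np.concatenate([proj(n,X,cs[n])[0]-p for n,p in d.items()]),[.7,0,.1]); print(k,r.x.round(3),r.fun.round(1))
# jig fit from wrist bed corners
c=cs['wrist']
for p in [(281,115),(375,118)]: print(ray('wrist',p,.008,c).round(4))
E
```

```text
R top [ 0.714 -0.059  0.103] [-3.2 -3.3 -2.3  2.1  0.4 -2.3]
R bot [ 0.705 -0.061  0.074] [-0.2 -1.3 -2.2  2.6 -0.8 -0.8]
L top [0.717 0.084 0.13 ] [ 3.4  0.7 -3.4 -2. ]
L bot [0.719 0.08  0.08 ] [ 3.4  0.6 -3.5 -2.1]
[ 0.6111 -0.1341  0.008 ]
[ 0.493  -0.1026  0.008 ]
```

```bash
python3 - <<'E'
from h import *
im=cv2.imread('pics/wrist1.png'); c=ctrl.get_calibration('wrist')
g=np.abs(cv2.Sobel(im[:,:,0].astype(float),cv2.CV_64F,1,0,ksize=3)) # blue channel: yellow vs white
for lo,hi,x in [(276,292,+.062),(358,384,-.062)]:
    P=[]
    for r in range(120,276,3):
        s=g[r,lo:hi]; k=s.argmax()
        if s[k]>60: P.append((lo+k,r))
    W=np.array([ray('wrist',p,.008,c)[:2] for p in P])
    v=cv2.fitLine(W.astype(np.float32),cv2.DIST_HUBER,0,.002,.01).ravel(); v[:2]*=np.sign(v[1])
    print(len(P),P[::6],'yaw',-np.degrees(np.arctan2(v[0],v[1])),'point at y=0: x=',v[2]-v[3]*v[0]/v[1])
Z={'jig':(0,0,0),'rack_mid':(-.052,0,.022),'stop_zone':(0,.089,.008)}
for n in ['blank','jaw','release_lever']:
    for d in ctrl.cut_out('wrist',n)[:1]:
        m=d['pixels']; ys,xs=np.where(m); print(n,round(d['confidence'],2),xs.min(),xs.max(),ys.min(),ys.max())
E
```

```text
52 [(np.int64(280), 120), (np.int64(281), 138), (np.int64(282), 156), (np.int64(282), 174), (np.int64(283), 192), (np.int64(283), 210), (np.int64(283), 228), (np.int64(284), 246), (np.int64(285), 264)] yaw -13.909016 point at y=0: x= 0.6453217
52 [(np.int64(375), 120), (np.int64(373), 138), (np.int64(362), 156), (np.int64(372), 174), (np.int64(371), 192), (np.int64(360), 210), (np.int64(369), 228), (np.int64(368), 246), (np.int64(366), 264)] yaw -13.319037 point at y=0: x= 0.51756024
blank 0.56 307 345 209 245
jaw 0.55 293 371 151 200
release_lever 0.87 338 372 164 191
```

Emit:
drive_tool --plan '[[[0.03, 0.001, 0], [0.4, 0, 0], 1], [[0.06, 0.001, 0], [0.4, 0, 0], 1], [[0.09, 0.001, 0], [0.4, 0, 0], 1], [[0.11, 0.001, 0], [0.4, 0, 0], 1], [[0.12, 0.001, 0], [0.4, 0, 0], 1], [[0.12, 0.001, 0], [0.4, 0, 0], 1], [[0.12, 0.001, 0], [0.4, 0, 0], 1]]'

```text
clock: 4.7
tool_pos: [0.5756, -0.0548, 0.1301]
orientation: [-156.4, 90.0, -80.0]
force: [0.2, -0.0, 0.0]
opening: 0.0875
```

```bash
python3 - <<'E'
from h import *
o=ctrl.get_obs();print(o['tool_pos'],o['force'],o['clock'])
for cam in ['wrist','scene']:
    c=ctrl.get_calibration(cam); im=ctrl.snapshot(cam); cv2.imwrite(f'pics/{cam}2.png',im)
    for n,z in {'grip_point':.078,'jaw':0,'pad_free':.023}.items():
        for d in ctrl.landmark_of(cam,n)[:1]: print(cam,n,np.round(d['confidence'],2),np.round(d['pixel'],1),ray(cam,d['pixel'],z,c).round(4))
E
```

```text
[ 0.57557782 -0.05478623  0.13006456] [ 0.2467974  -0.00554472  0.03715422] 4.7
wrist grip_point 0.76 [325.5 214.8] [ 0.5713 -0.0574  0.078 ]
wrist jaw 0.96 [326.3 190.2] [ 0.5704 -0.0539  0.    ]
wrist pad_free 0.82 [328.1 231.3] [ 0.577  -0.0194  0.023 ]
scene grip_point 0.95 [365.7 161.8] [ 0.573  -0.0637  0.078 ]
scene jaw 0.81 [366.5 194.6] [ 0.5672 -0.0643  0.    ]
scene pad_free 0.6 [351.3 190.5] [ 0.574  -0.0262  0.023 ]
```

View pics/wrist2.png

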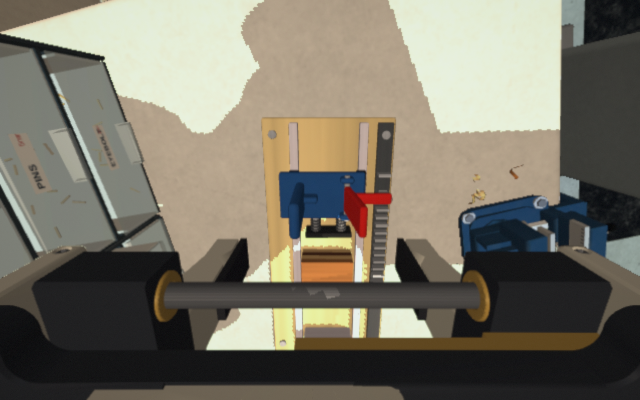

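Emit:
drive_tool --plan '[[[0.025, -0.0005, -0.003], [0, 0, 0], 1], [[0.045, -0.0005, -0.003], [0, 0, 0], 1], [[0.06, -0.0005, -0.003], [0, 0, 0], 1], [[0.069, -0.0005, -0.003], [0, 0, 0], 1], [[0.069, -0.0005, -0.003], [0, 0, 0], 1], [[0.069, -0.0005, -0.003], [0, 0, 0], 1]]'

```text
clock: 5.6
tool_pos: [0.5754, -0.0577, 0.0614]
orientation: [-81.4, 90.0, -5.0]
force: [0.5, 0.4, 0.6]
opening: 0.0875
```

Emit:
drive_tool --plan '[[[0, 0, 0], [0, 0, 0], 0.65], [[0, 0, 0], [0, 0, 0], 0.6], [[0, 0, 0], [0, 0, 0], 0.6], [[0, 0, 0], [0, 0, 0], 0.6]]'

```text
clock: 5.93
tool_pos: [0.5758, -0.0576, 0.0622]
orientation: [-71.5, 89.9, 4.9]
force: [-0.2, -0.1, -0.2]
opening: 0.0662
```

Emit:
drive_tool --plan '[[[0, 0, 0], [0, 0, 0], 0.5], [[0, 0, 0], [0, 0, 0], 0.5], [[0, 0, 0], [0, 0, 0], 0.4], [[0, 0, 0], [0, 0, 0], 0.4], [[0, 0, 0], [0, 0, 0], 0.3], [[0, 0, 0], [0, 0, 0], 0.3], [[0, 0, 0], [0, 0, 0], 0.3], [[0, 0, 0], [0, 0, 0], 0.3]]'

```text
clock: 6.6
tool_pos: [0.5767, -0.0575, 0.0624]
orientation: [-73.9, 89.8, 2.6]
force: [5.9, -1.6, -0.6]
opening: 0.0442
```

Emit:
drive_tool --plan '[[[0, -0.001, 0.001], [0, 0, 0], 0.3], [[0, -0.001, 0.003], [0, 0, 0], 0.3], [[0, -0.001, 0.006], [0, 0, 0], 0.3], [[0, -0.001, 0.009], [0, 0, 0], 0.3], [[0, -0.001, 0.012], [0, 0, 0], 0.3], [[0, -0.001, 0.015], [0, 0, 0], 0.3], [[0, -0.001, 0.018], [0, 0, 0], 0.3], [[0, -0.001, 0.02], [0, 0, 0], 0.3], [[0, -0.001, 0.02], [0, 0, 0], 0.3]]'

```text
clock: 7.35
tool_pos: [0.5816, -0.0377, 0.0624]
orientation: [-69.6, 89.9, 6.8]
force: [-3.6, 1.4, 5.4]
opening: 0.0443
```

Emit:
drive_tool --plan '[[[0, 0, 0.002], [0, 0, 0], 0.3], [[0, 0, 0.005], [0, 0, 0], 0.3], [[0, 0, 0.008], [0, 0, 0], 0.3], [[0, 0, 0.011], [0, 0, 0], 0.3], [[0, 0, 0.014], [0, 0, 0], 0.3], [[0, 0, 0.017], [0, 0, 0], 0.3], [[0, 0, 0.02], [0, 0, 0], 0.3], [[0, 0, 0.023], [0, 0, 0], 0.3], [[0, 0, 0.026], [0, 0, 0], 0.3], [[0, 0, 0.029], [0, 0, 0], 0.3], [[0, 0, 0.03], [0, 0, 0], 0.3], [[0, 0, 0.03], [0, 0, 0], 0.3]]'

```text
clock: 8.35
tool_pos: [0.5887, -0.0081, 0.0624]
orientation: [-62.6, 89.9, 13.9]
force: [-1.0, 1.5, 3.7]
opening: 0.0439
```

```bash
python3 - <<'E'
from h import *
o=ctrl.get_obs();print(o['tool_pos'],o['force'],o['clock'])
for cam in ['wrist','scene']:
    c=ctrl.get_calibration(cam); im=ctrl.snapshot(cam); cv2.imwrite(f'pics/{cam}3.png',im)
    for n,z in {'jaw':0,'pad_free':.023,'blank':.008,'stop_zone':.008}.items():
        for d in ctrl.landmark_of(cam,n)[:1]: print(cam,n,np.round(d['confidence'],2),np.round(d['pixel'],1),ray(cam,d['pixel'],z,c).round(4))
a=cv2.imread('pics/scene3.png')[130:260,230:430]
cv2.imwrite('pics/d.png',cv2.resize(a,None,fx=4,fy=4,interpolation=2))
E
```

```text
[ 0.58872375 -0.00805172  0.06236753] [-1.01576523  1.50177264  3.66577226] 8.35
wrist jaw 0.75 [330.3 217.9] [ 0.5823 -0.0032  0.    ]
wrist pad_free 0.69 [330.7 272.9] [0.5907 0.0317 0.023 ]
wrist blank 0.58 [330.2 282.1] [0.5948 0.0494 0.008 ]
wrist stop_zone 0.58 [331.9 328.8] [0.604 0.096 0.008]
scene jaw 0.81 [339.6 199.6] [ 0.5898 -0.008   0.    ]
scene pad_free 0.72 [324.1 198.1] [0.5884 0.0348 0.023 ]
scene blank 0.89 [314.7 202.9] [0.6047 0.0468 0.008 ]
scene stop_zone 0.78 [296.8 214.5] [0.5955 0.0994 0.008 ]
```

View pics/d.png

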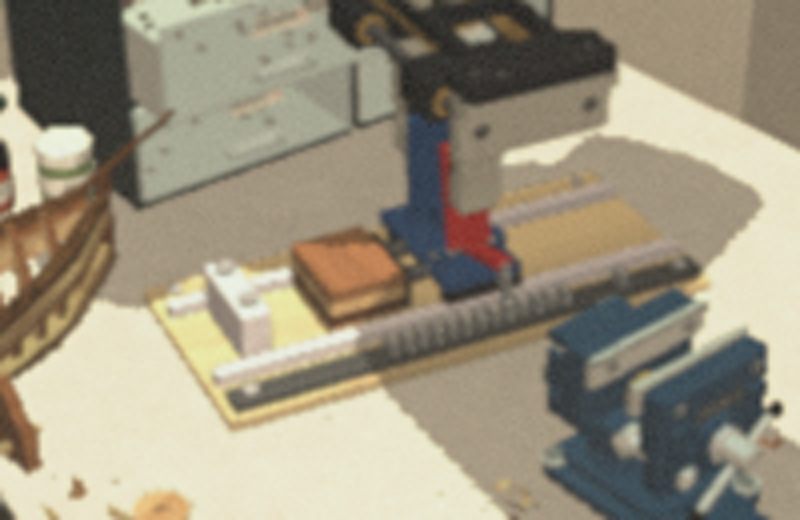

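Emit:
drive_tool --plan '[[[-0.0005, 0, 0.002], [0, 0, 0], 0.3], [[-0.0005, 0, 0.005], [0, 0, 0], 0.3], [[-0.0005, 0, 0.008], [0, 0, 0], 0.3], [[-0.0005, 0, 0.011], [0, 0, 0], 0.3], [[-0.0005, 0, 0.014], [0, 0, 0], 0.3], [[-0.0005, 0, 0.016], [0, 0, 0], 0.3], [[-0.0005, 0, 0.016], [0, 0, 0], 0.3], [[-0.0005, 0, 0.016], [0, 0, 0], 0.3]]'

```text
clock: 9.52
tool_pos: [0.5924, 0.0075, 0.0625]
orientation: [-56.7, 89.9, 19.7]
force: [4.3, 0.7, -8.7]
opening: 0.0443
```

Emit:
drive_tool --plan '[[[0, 0, 0.001], [0, 0, 0], 0.3], [[0, 0, 0.002], [0, 0, 0], 0.3], [[0, 0, 0.003], [0, 0, 0], 0.3], [[0, 0, 0.004], [0, 0, 0], 0.3], [[0, 0, 0.004], [0, 0, 0], 0.3]]'

```text
clock: 9.93
tool_pos: [0.5934, 0.0115, 0.0625]
orientation: [-55.4, 89.9, 21.0]
force: [2.1, -0.4, -6.4]
opening: 0.0443
```

Emit:
drive_tool --plan '[[[0, 0, 0.001], [0, 0, 0], 0.3], [[0, 0, 0.002], [0, 0, 0], 0.3], [[0, 0, 0.003], [0, 0, 0], 0.3], [[0, 0, 0.003], [0, 0, 0], 0.3], [[0, 0, 0.003], [0, 0, 0], 0.3]]'

```text
clock: 10.35
tool_pos: [0.5941, 0.0146, 0.0624]
orientation: [-52.5, 89.9, 23.9]
force: [2.6, -1.5, -6.2]
opening: 0.0445
```

Emit:
drive_tool --plan '[[[0, 0, 0.001], [0, 0, 0], 0.3], [[0, 0, 0.002], [0, 0, 0], 0.3], [[0, 0, 0.003], [0, 0, 0], 0.3], [[0, 0, 0.003], [0, 0, 0], 0.3], [[0, 0, 0.003], [0, 0, 0], 0.3]]'

```text
clock: 10.77
tool_pos: [0.5948, 0.0177, 0.0624]
orientation: [-50.6, 89.9, 25.9]
force: [2.9, -1.5, -5.7]
opening: 0.0439
```

Emit:
drive_tool --plan '[[[0, 0, 0.001], [0, 0, 0], 0.3], [[0, 0, 0.002], [0, 0, 0], 0.3], [[0, 0, 0.003], [0, 0, 0], 0.3], [[0, 0, 0.003], [0, 0, 0], 0.3], [[0, 0, 0.003], [0, 0, 0], 0.3]]'

```text
clock: 11.18
tool_pos: [0.5956, 0.0208, 0.0624]
orientation: [-48.7, 89.9, 27.7]
force: [3.0, -0.9, -5.5]
opening: 0.0441
```

Emit:
drive_tool --plan '[[[0, 0, 0.001], [0, 0, 0], 0.3], [[0, 0, 0.002], [0, 0, 0], 0.3], [[0, 0, 0.003], [0, 0, 0], 0.3], [[0, 0, 0.003], [0, 0, 0], 0.3], [[0, 0, 0.003], [0, 0, 0], 0.3]]'

```text
clock: 11.6
tool_pos: [0.5962, 0.0235, 0.0624]
orientation: [-50.6, 89.9, 25.9]
force: [2.6, -2.9, -6.3]
opening: 0.0438
```

Emit:
drive_tool --plan '[[[0, 0, 0.001], [0, 0, 0], 0.3], [[0, 0, 0.002], [0, 0, 0], 0.3], [[0, 0, 0.002], [0, 0, 0], 0.3], [[0, 0, 0.002], [0, 0, 0], 0.3]]'

```text
clock: 11.93
tool_pos: [0.5966, 0.025, 0.0624]
orientation: [-60.9, 89.9, 15.6]
force: [2.8, -5.8, -5.0]
opening: 0.044
```

Emit:
drive_tool --plan '[[[0, 0, 0.001], [0, 0, 0], 0.3], [[0, 0, 0.002], [0, 0, 0], 0.3], [[0, 0, 0.002], [0, 0, 0], 0.3], [[0, 0, 0.002], [0, 0, 0], 0.3]]'

```text
clock: 12.27
tool_pos: [0.5969, 0.0263, 0.0624]
orientation: [-87.7, 89.9, -11.3]
force: [2.2, -6.8, -5.4]
opening: 0.0441
```

Emit:
drive_tool --plan '[[[0, 0, 0.001], [0, 0, 0], 0.3], [[0, 0, 0.002], [0, 0, 0], 0.3], [[0, 0, 0.003], [0, 0, 0], 0.3], [[0, 0, 0.003], [0, 0, 0], 0.3], [[0, 0, 0.003], [0, 0, 0], 0.3]]'

```text
clock: 12.68
tool_pos: [0.5973, 0.0282, 0.0625]
orientation: [-140.3, 89.9, -63.8]
force: [3.6, -9.0, -5.2]
opening: 0.0442
```

Emit:
drive_tool --plan '[[[0, 0, 0.001], [0, 0, 0], 0.3], [[0, 0, 0.002], [0, 0, 0], 0.3], [[0, 0, 0.003], [0, 0, 0], 0.3], [[0, 0, 0.003], [0, 0, 0], 0.3], [[0, 0, 0.003], [0, 0, 0], 0.3]]'

```text
clock: 13.1
tool_pos: [0.5977, 0.0299, 0.0625]
orientation: [-169.0, 89.8, -92.6]
force: [3.4, -8.8, -5.5]
opening: 0.044
```

Emit:
drive_tool --plan '[[[0, 0, 0.001], [0, 0, 0], 0.3], [[0, 0, 0.002], [0, 0, 0], 0.3], [[0, 0, 0.003], [0, 0, 0], 0.3], [[0, 0, 0.004], [0, 0, 0], 0.3], [[0, 0, 0.004], [0, 0, 0], 0.3], [[0, 0, 0.004], [0, 0, 0], 0.3]]'

```text
clock: 13.6
tool_pos: [0.5983, 0.0321, 0.0625]
orientation: [179.1, 89.7, -104.5]
force: [3.2, -10.6, -4.9]
opening: 0.0438
```

```bash
python3 - <<'E'
from h import *
for i in range(3):
  o=ctrl.get_obs();print(o['tool_pos'],o['force'],o['clock'])
  for cam in ['wrist','scene']:
    c=ctrl.get_calibration(cam); im=ctrl.snapshot(cam); 
    if i==0: cv2.imwrite(f'pics/{cam}4.png',im)
    for n,z in {'jaw':0,'pad_free':.023,'blank':.008}.items():
        for d in ctrl.landmark_of(cam,n)[:1]: print(cam,n,np.round(d['confidence'],2),np.round(d['pixel'],1),ray(cam,d['pixel'],z,c).round(4))
a=cv2.imread('pics/scene4.png')[150:240,250:390]
b=cv2.imread('pics/wrist4.png')[150:300,230:430]
C=np.zeros((600,800,3),np.uint8)
C[:600,:800]=cv2.resize(b,(800,600),interpolation=2); C[:289,:450]=cv2.resize(a,(450,289),interpolation=2)
cv2.imwrite('pics/e.png',C)
E
```

```text
[0.59827044 0.03212268 0.06246306] [  3.15183904 -10.6336196   -4.89761811] 13.6
wrist jaw 0.82 [329.9 217.2] [0.5918 0.036  0.    ]
wrist pad_free 0.84 [332.9 273.6] [0.5986 0.0726 0.023 ]
wrist blank 0.97 [331.1 274.9] [0.6019 0.0826 0.008 ]
scene jaw 0.68 [322.3 202.7] [0.6044 0.0271 0.    ]
scene pad_free 0.71 [308.3 201.9] [0.5983 0.0678 0.023 ]
scene blank 0.8 [303.2 207.6] [0.6065 0.0751 0.008 ]
[0.59826937 0.03212441 0.0624751 ] [  2.3391747  -10.60473252  -5.1242498 ] 14.0
wrist jaw 0.86 [329.6 216.9] [0.592  0.0357 0.    ]
wrist pad_free 0.84 [333.  270.1] [0.5979 0.0697 0.023 ]
wrist blank 0.63 [330.8 274.6] [0.6021 0.0823 0.008 ]
scene jaw 0.59 [323.2 207.3] [0.5901 0.0363 0.    ]
scene pad_free 0.64 [307.8 203.5] [0.5944 0.072  0.023 ]
scene blank 0.86 [301.  210.3] [0.6018 0.0843 0.008 ]
[0.5982914  0.03211898 0.06247286] [  3.62018151 -11.3694138   -5.00116473] 14.4
wrist jaw 0.71 [330.5 213.3] [0.5906 0.0329 0.    ]
wrist pad_free 0.58 [333.9 272.9] [0.5978 0.0722 0.023 ]
wrist blank 0.84 [329.1 275.2] [0.6036 0.0825 0.008 ]
scene jaw 0.61 [326.1 208. ] [0.5843 0.0333 0.    ]
scene pad_free 0.89 [306.7 202.5] [0.5987 0.0715 0.023 ]
scene blank 0.7 [303.2 210.2] [0.5992 0.0807 0.008 ]
```

View pics/e.png

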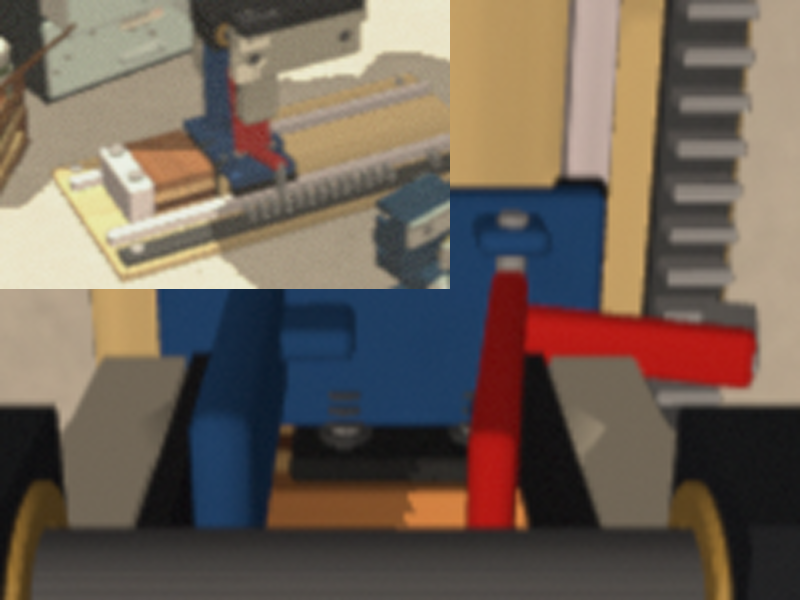

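Emit:
drive_tool --plan '[[[0, 0, 0.001], [0, 0, 0], 0.65], [[0, 0, 0.001], [0, 0, 0], 0.75], [[0, 0, 0], [0, 0, 0], 0.85], [[0, 0, 0], [0, 0, 0], 1], [[0, 0, 0], [0, 0, 0], 1], [[0, 0, 0], [0, 0, 0], 1], [[0, 0, 0], [0, 0, 0], 1], [[0, 0, 0], [0, 0, 0], 1]]'

```text
clock: 15.47
tool_pos: [0.5991, 0.0325, 0.063]
orientation: [-159.9, 89.8, -83.5]
force: [0.4, -0.8, 0.1]
opening: 0.0866
```

```bash
python3 - <<'E'
from h import *
for i in range(2):
  o=ctrl.get_obs();print(o['tool_pos'],o['force'],o['clock'],o['opening'])
  for cam in ['wrist','scene']:
    c=ctrl.get_calibration(cam); im=ctrl.snapshot(cam); 
    if i==0: cv2.imwrite(f'pics/{cam}5.png',im)
    for n,z in {'jaw':0,'pad_free':.023,'blank':.008}.items():
        for d in ctrl.landmark_of(cam,n)[:1]: print(cam,n,np.round(d['confidence'],2),np.round(d['pixel'],1),ray(cam,d['pixel'],z,c).round(4))
b=cv2.imread('pics/wrist5.png')[150:300,230:430]
cv2.imwrite('pics/f.png',cv2.resize(b,(800,600),interpolation=2))
E
```

```text
[0.59909734 0.0325138  0.06295239] [ 0.38068284 -0.75114142  0.14147873] 15.4667 0.08660245551763342
wrist jaw 0.84 [332.9 205.8] [0.5883 0.0278 0.    ]
wrist pad_free 0.87 [331.6 261.2] [0.5982 0.0627 0.023 ]
wrist blank 0.64 [330.5 273. ] [0.603  0.0816 0.008 ]
scene jaw 0.7 [329.6 205.3] [0.5871 0.0216 0.    ]
scene pad_free 0.77 [309.9 200.6] [0.5999 0.0624 0.023 ]
scene blank 0.57 [299.4 209.3] [0.6067 0.0847 0.008 ]
[0.59829681 0.03211237 0.06244491] [-0.23699042 -0.37879382  0.46682105] 15.8667 0.08785316220372782
wrist jaw 0.83 [331.1 204.8] [0.5886 0.026  0.    ]
wrist pad_free 0.67 [332.2 261.6] [0.5969 0.0625 0.023 ]
wrist blank 0.56 [329.4 276. ] [0.6035 0.0833 0.008 ]
scene jaw 0.64 [330.3 172.2] [ 0.6894 -0.0652  0.    ]
scene blank 0.72 [302.  207.7] [0.6078 0.0772 0.008 ]
```

View pics/f.png

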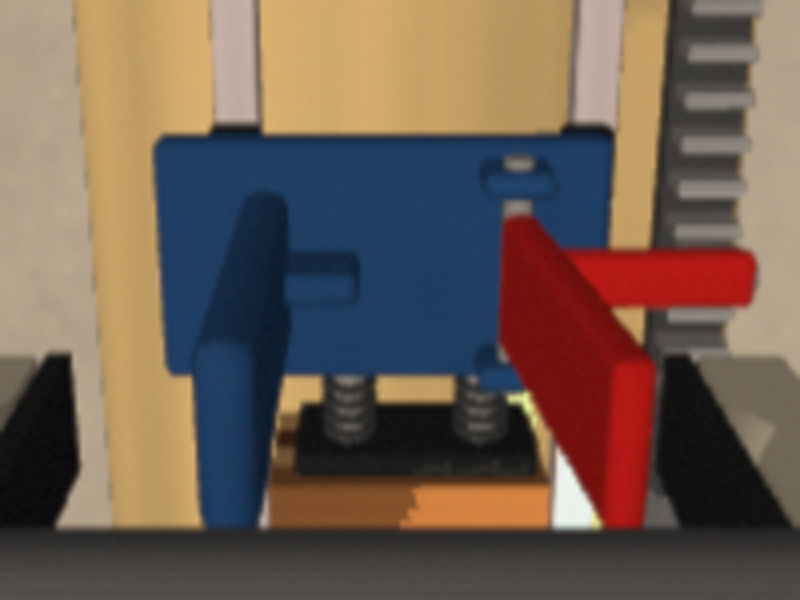

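```bash
python3 - <<'E'
import cv2,numpy as np
C=np.hstack([cv2.resize(cv2.imread(f'pics/wrist{i}.png')[180:285,290:375],None,fx=4,fy=4.,interpolation=2)[:, 40:300] for i in (3,4,5)])
cv2.imwrite('pics/g.png',C);print(C.shape)
E
```

```text
(420, 780, 3)
```

View pics/g.png

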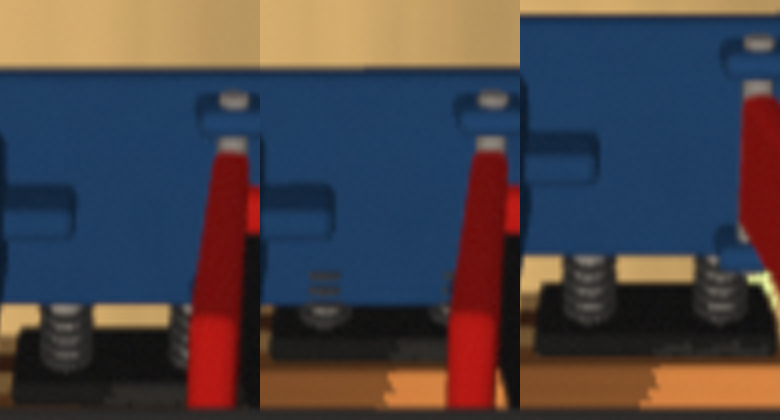

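Emit:
drive_tool --plan '[[[0, 0, -0.004], [0, 0, 0], 1], [[0, 0, -0.008], [0, 0, 0], 1], [[0, 0, -0.008], [0, 0, 0], 0.7], [[0, 0, -0.008], [0, 0, 0], 0.6], [[0, 0, -0.008], [0, 0, 0], 0.5], [[0, 0, -0.008], [0, 0, 0], 0.5], [[0, 0, -0.008], [0, 0, 0], 0.4], [[0, 0, -0.008], [0, 0, 0], 0.3], [[0, 0, -0.008], [0, 0, 0], 0.3], [[0, 0, -0.008], [0, 0, 0], 0.3], [[0, 0, -0.008], [0, 0, 0], 0.3]]'

```text
clock: 17.18
tool_pos: [0.5964, 0.024, 0.0624]
orientation: [177.5, 89.7, -106.1]
force: [0.6, -1.8, 1.0]
opening: 0.044
```

Emit:
drive_tool --plan '[[[0, 0, 0.001], [0, 0, 0], 0.3], [[0, 0, 0.001], [0, 0, 0], 0.3]]'

```text
clock: 17.35
tool_pos: [0.5965, 0.0245, 0.0624]
orientation: [173.8, 89.7, -109.8]
force: [-0.5, -4.7, 1.6]
opening: 0.044
```

Emit:
drive_tool --plan '[[[0, 0, 0.002], [0, 0, 0], 0.3], [[0, 0, 0.004], [0, 0, 0], 0.3], [[0, 0, 0.006], [0, 0, 0], 0.3], [[0, 0, 0.008], [0, 0, 0], 0.3], [[0, 0, 0.009], [0, 0, 0], 0.3], [[0, 0, 0.009], [0, 0, 0], 0.3], [[0, 0, 0.009], [0, 0, 0], 0.3]]'

```text
clock: 17.93
tool_pos: [0.5983, 0.0319, 0.0624]
orientation: [170.8, 89.6, -112.9]
force: [-0.0, -8.6, 1.5]
opening: 0.0438
```

```bash
cat > m.py <<'E'
from h import *
import sys
def rows(im):
    g=cv2.GaussianBlur(im,(0,0),1).astype(float)
    col=g[:,310:335].mean(1)  # BGR profile down the image
    d=np.diff(col[:,2]-col[:,0]) # red-blue: wood+ , plate -
    return d
if __name__=='__main__':
    o=ctrl.get_obs(); im=ctrl.snapshot('wrist'); cv2.imwrite('pics/%s.png'%sys.argv[1],im); print(o['tool_pos'],o['force'])
    for n in ['wrist3','wrist4','wrist5',sys.argv[1]]:
        d=rows(cv2.imread(f'pics/{n}.png')); b=170+d[170:215].argmin(); f=240+d[240:282].argmax()
        sub=lambda k:k+.5*(d[k-1]-d[k+1])/(d[k-1]-2*d[k]+d[k+1])
        print(n,'plate back',round(sub(b),2),'pad/blank edge',round(sub(f),2))
E
python3 m.py wrist6
```

```text
[0.59825724 0.03194179 0.06235614] [-0.01702398 -8.60481967  1.45159665]
wrist3 plate back 196.27 pad/blank edge 254.97
wrist4 plate back 196.19 pad/blank edge 255.22
wrist5 plate back 182.95 pad/blank edge 242.82
wrist6 plate back 195.28 pad/blank edge 270.85
```

```bash
python3 - <<'E'
from h import *
c=ctrl.get_calibration('wrist'); ey=np.array([.235,.972,0])
for z in (.025,.036):
    P=np.array([.59,.0,z]); # move so row ~195
    rs=[(s,proj('wrist',P+ey*s,c)[0,1]) for s in np.arange(-.04,.06,.004)]
    print(z,np.interp([183,195.3,196.2],[r for _,r in rs],[s*1000 for s,_ in rs]).round(2))
E
```

```text
0.025 [0.44 9.23 9.88]
0.036 [-2.37  5.92  6.53]
```

Emit:
drive_tool --plan '[[[0, 0, 0.002], [0, 0, 0], 0.3], [[0, 0.001, 0.0024], [0, 0, 0], 0.3], [[0, 0.002, 0.0024], [0, 0, 0], 0.3], [[0, 0.002, 0.0024], [0, 0, 0], 0.3], [[0, 0.0025, 0.0024], [0, 0, 0], 0.51], [[0, 0.0035, 0.0024], [0, 0, 0], 0.53], [[0, 0.004, 0.0024], [0, 0, 0], 0.54], [[0, 0.0048, 0.0024], [0, 0, 0], 0.56], [[0, 0.0055, 0.0024], [0, 0, 0], 0.575], [[0, 0.0062, 0.0024], [0, 0, 0], 0.59], [[0, 0.0068, 0.0024], [0, 0, 0], 0.605], [[0, 0.0075, 0.0024], [0, 0, 0], 0.62], [[0, 0.0082, 0.0024], [0, 0, 0], 0.635], [[0, 0.0088, 0.0024], [0, 0, 0], 0.65], [[0, 0.0095, 0.0024], [0, 0, 0], 0.665], [[0, 0.01, 0.0024], [0, 0, 0], 0.68], [[0, 0.0107, 0.0024], [0, 0, 0], 0.695], [[0, 0.0107, 0.0024], [0, 0, 0], 0.7], [[0, 0.0107, 0.0024], [0, 0, 0], 0.7]]'

```text
clock: 19.57
tool_pos: [0.5907, 0.0367, 0.0629]
orientation: [-159.0, 89.6, -82.6]
force: [5.5, -7.1, -2.2]
opening: 0.0616
```

```bash
python3 m.py wrist7|sed -n '1p;5p'
```

```text
[0.59068612 0.03665042 0.06286282] [ 5.52454628 -7.07919445 -2.24587686]
wrist7 plate back 191.04 pad/blank edge 250.85
```

Emit:
drive_tool --plan '[[[0, 0, 0.0005], [0, 0, 0], 0.8], [[0, -0.001, 0], [0, 0, 0], 0.9], [[0, -0.003, 0], [0, 0, 0], 1], [[0, -0.004, 0], [0, 0, 0], 1], [[0, -0.004, 0], [0, 0, 0], 1], [[0, -0.004, 0], [0, 0, 0], 1], [[0, -0.004, 0], [0, 0, 0], 1]]'

```text
clock: 20.2
tool_pos: [0.5944, 0.0358, 0.0628]
orientation: [-160.4, 89.6, -84.1]
force: [-0.2, -0.4, 0.2]
opening: 0.0873
```

```bash
python3 m.py wrist8|sed -n '1p;5p'; python3 - <<'E'
import cv2,numpy as np
cv2.imwrite('pics/k.png',cv2.resize(cv2.imread('pics/wrist8.png')[160:290,230:430],None,fx=4,fy=4,interpolation=2))
E
```

```text
[0.59444009 0.03578248 0.06281769] [-0.18286727 -0.43918735  0.20048988]
wrist8 plate back 190.94 pad/blank edge 266.74
```

View pics/k.png

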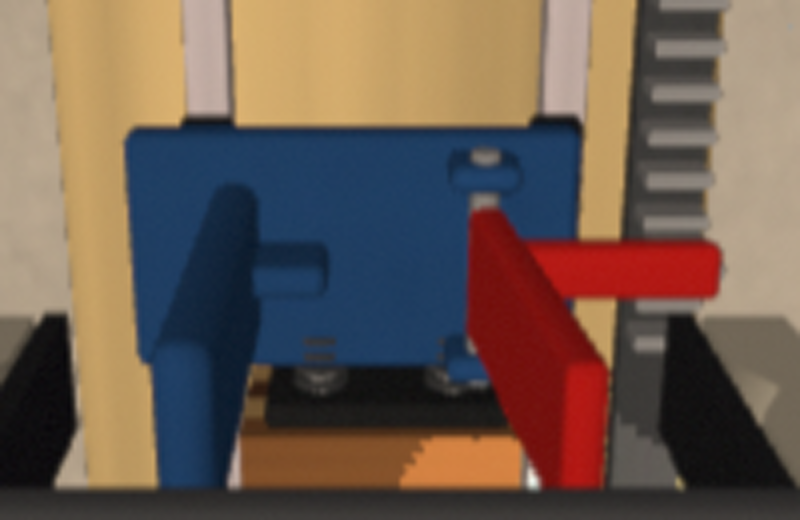

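Emit:
drive_tool --plan '[[[-0.01, 0, 0], [0, 0, 0], 1], [[-0.03, 0, 0], [0, 0, 0], 1], [[-0.06, 0, 0], [0, 0, 0], 1], [[-0.09, 0, 0], [0, 0, 0], 1], [[-0.12, 0, 0], [0, 0, 0], 1], [[-0.14, 0, 0], [0, 0, 0], 1], [[-0.15, 0, 0], [0, 0, 0], 1], [[-0.15, 0, 0], [0, 0, 0], 1], [[-0.15, 0, 0], [0, 0, 0], 1]]'

```text
clock: 21.0
tool_pos: [0.5941, 0.0369, 0.2129]
orientation: [-155.8, 89.6, -79.4]
force: [-0.3, 0.7, -0.5]
opening: 0.0878
```

```bash
python3 - <<'E'
from h import *
o=ctrl.get_obs(); print(o['clock'],o['tool_pos'],o['force'])
cv2.imwrite('pics/wrist9.png',ctrl.snapshot('wrist')); s=ctrl.snapshot('scene'); cv2.imwrite('pics/scene9.png',s)
for n,z in {'glue_red':0,'thread_1':0,'side_cutters':0}.items():
    for d in ctrl.landmark_of('scene',n)[:1]: print(n,ray('scene',d['pixel'],z).round(3))
cv2.imwrite('pics/l.png',np.hstack([cv2.resize(cv2.imread('pics/wrist9.png')[100:300,230:430],(400,400),interpolation=2),cv2.resize(s[140:240,270:370],(400,400),interpolation=2)]))
E
```

```text
21.0 [0.59408825 0.03691522 0.21293851] [-0.33149381  0.67919425 -0.48463559]
glue_red [0.526 0.29  0.   ]
thread_1 [0.505 0.223 0.   ]
side_cutters [0.437 0.334 0.   ]
```

View pics/l.png

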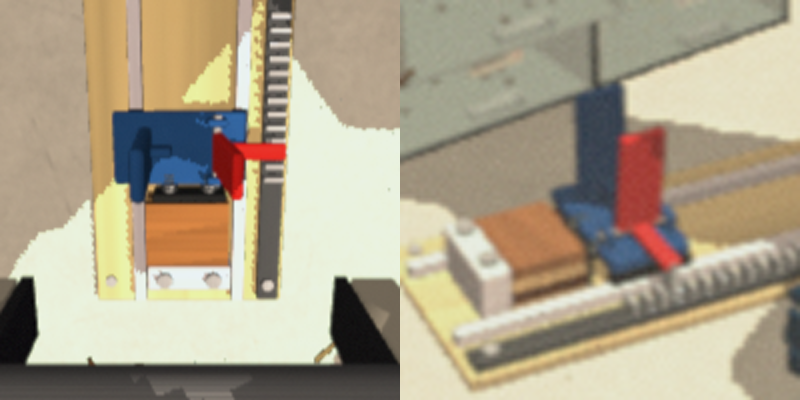

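The blank is tight between pad and stop, with the pad pressed in. The lever is at rest with the pawl down, and the bystanders have not moved. I'm handing the job in.

```bash
python3 -c "
from plant import ctrl
print(ctrl.close_job())"
```

```text
the job is handed in; nothing more can be done
None
```

The blank is clamped against the end stop and the job was handed in at about 21 s, well inside the 61 s limit. It took two goes.

- **First release failed:** the jaw slid back about 9 mm, one notch, and left the pad only just touching the blank.
- **Second release held:** I squeezed again and slid the jaw forward about 8 mm. I then opened the fingers while still pressing on the fixed grip. The pawl dropped into the next notch.

**Last checks:**
- **Jaw and pad:** the jaw did not slide back after the fingers opened. The pad is pressed in about 8 mm of its 12 mm, which I estimate at 8–10 N.
- **Lever and blank:** the lever looked fully at rest, and the blank lay flat against the stop.
- **Clearance:** the gripper was 0.15 m above the jig with near-zero force.
- **Bystanders:** the glue bottle, spool and side cutters were within about 5 mm of their starting places, which is camera error.

**What disagreed:** during the second slide, the wrist force suggested only about 5.5 mm of pad travel, while the pictures showed about 8 mm. I went by the pictures. Either value keeps the force inside the allowed 2–15 N. I never measured the contact force or the lever angle directly, only judged them from the pictures and wrist force.

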